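# Park the flour sifter's eccentric drum heavy side down

### The job

The vibration drive of the flour sifter is out on the table; a steel weight is closed up in one side of its drum, nothing on the outside shows which side, and the shaft is too stiff for the weight to sink to the bottom by itself. Turn the drum by hand to feel where its heavy side is, bring the heavy side straight down, and finish gripping the drum and keeping it still there, without letting go, so that I can tighten the hub's grub screw. Leave the tools and small parts lying round the drive where they are.

Things in the scene. Friction and masses are not known exactly. Their poses are not given: they have to be found in the camera images.
- axle (a point): Centre of the drum, on the drive's level axle, 130 mm above the table; this frame is fixed to the motor and does not turn. y runs along the axle from drum to motor, z up, x level across the drum. The drum is a closed aluminium disc, 160 mm in diameter, 44 mm thick (flat faces 22 mm either side of this point); it can be pinched across its thickness anywhere round the upper rim.
- plug (a point): Black rubber grease plug, 15 mm across, on the drum's outer face (the -y face of axle), 36 mm from the axle; it turns with the drum. Next to it in the middle is a 38 mm hub, 8 mm proud, whose grub screw is on the plug's side. Neither plug nor screw says where the weight is.
- motor (a point): Centre of the motor, 105 mm behind the drum's centre (+y of axle) and level with it; axes as axle. Motor and shaft collar fill 42 to 174 mm behind the drum's centre, 49 mm round the axle line, with a terminal box out to 73 mm on the +x side. Grey base plate under it 170 mm wide, 12 mm high. The drive does not move.
- drum (a joint): Angle of the drum, rad, endless; grows as the drum's top moves to +x of axle; at 0 the plug is straight up. The weight's place on the drum differs each time. It pulls 0.19 to 0.26 N m when level with the axle; turning adds a drag of 0.12 N m plus 0.09 per rad/s. Let go, it creeps to a stop 25 to 42 degrees short of the bottom, equally short from either side, or stays with the weight near the top.
- screwdriver: Bystander: screwdriver with black handle lying on the table, about 200 mm long; origin on its underside.
- wrench: Bystander: steel spanner lying on the table, about 180 mm long; origin on its underside.
- washer: Bystander: steel washer, 34 mm across, 6 mm thick, lying flat; origin at its underside.
- parts_tray: Bystander: small grey pocket tray of screws, 130 x 90 x 25 mm; origin at its underside.

How it is judged:
By the outcome, as a careful person would: the job done as asked, in the order asked, and still so for the second after the job is handed in, while the arm keeps its last pose, push and grip.
It also fails if it takes over 72 s, if anything falls off the work surface, if the arm or the gripper's body presses on something with over 40 N, if the wrist force passes 120 N, or if a joint passes its speed limit or range.

### The arm

A 6-joint arm with a two-finger parallel gripper is mounted at the origin on the work surface. World frame = base frame: x ahead of the robot, y to its left, z up, the work surface at z = 0. Lengths are in m, angles in rad, forces in N, time in s.
With the tool pointing down it reaches from about 0.3 to 0.875 m from the base axis. Payload 6.4 kg.
Tool frame: the origin (TCP) lies between the finger pads; the fingertips stand 22 mm ahead of it and the grasp point (between the pads) lies 3 mm ahead of it (arm.nose_length is the z of the fingertips in the tool frame, in m); z points along the fingers, y is the direction in which the jaws open and shut (so a half turn about z gives the same grasp; the last joint's range is limited). The gripper opens to 85 mm and grips with 20 to 120 N. Pads are 22 mm wide; open, the fingers measure 114 mm over their backs; the gripper's body (76 mm by 85 mm) begins 54 mm behind the grasp point. The pads swing forward as they close: fully open they stand 13 mm farther back than shut.
Start: joints at [0.925, 0.181, 1.607, -0, 1.354, -0.206], TCP at [0.245, 0.52, 0.253] pointing down, gripper open.
Joint ranges: [-2.99, 2.99], [-0.89, 2.07], [0.3, 2.58], [-1.14, 4.28], [0, 2.63], [-3.12, 3.12]. Speed limits (rad/s): [2.57, 2.57, 3.01, 3.14, 3.14, 3.14].

### API

Orientations are given as a unit quaternion [x, y, z, w].
In Python, from station import arm gives the robot as it stands.
- The arm moves only by the tool send_rows, never from a script. Its argument "moves" is text: rows parted by semicolons, each of 5 numbers parted by spaces: the shift along the tool's x, y, z normalised to -1 to 1, where 1 is 500 mm, then the turn about the tool's z normalised to -1 to 1, where 1 is 360 degrees, then the opening, from 0 (shut) to 1 (fully open). A call has 1 to 5 rows; each row is the pose to reach, as a shift and turn from the pose commanded when the call began, along the tool's axes at that moment, turning the shorter way round; what a row does not reach only later rows make up. A row lasts 1/10 s, in which the tool goes at most 50 mm and 8.59 degrees, less where a joint would pass 70% of its speed; a pose out of reach is approached as far as the arm can. A call with a number of a shift or a turn outside -1 to 1 is refused whole. A call with a gripper value outside its range is refused whole. The fingers move at their own pace and stop on an object; "squeeze" is the grip in N (left out, the last holds). Time passes only in rows, so rows that repeat a pose let the fingers close. It gives the time, the measured TCP pose, the force and the opening at its end, in the units of the state.
- arm.read_state(): the state, without advancing time (a new reading comes with each control period).
- arm.capture(name): name is "scene" or "top" or "wrist"; returns a dict with "pixels" (400x640x3 uint8, red, green, blue), "fx", "fy", "cx", "cy" (pixels), "D" ([k1, k2, p1, p2, k3] as OpenCV has them; the pictures are not rectified), "R" (3x3) and "t" (3): a world point X has camera coordinates R X + t. Camera axes: x right, y down, z forward; pixel columns grow to the right and rows downward; lengths in m; the calibration is good to about 2 mm. A picture is of the moment at which its call begins. There is no depth.
- arm.sign_off(): hands the job in, once; it reports no verdict.
The state is a dict: "clock": time; "joints": joint angles; "qvel": joint speeds; "effort": joint torques, N m; "ee_pos": TCP position; "ee_rot": TCP orientation; "wrist_force": force on the tool from outside, world axes, zero at the start; "moment": the same for the moment, N m; "width": finger opening in m.
Only numpy, scipy, OpenCV 4.12 (cv2) and the standard library are available. Lean on these libraries where they do the work, as an engineer would, in place of code of your own. Each camera call takes 0.05 s, during which the arm holds its last target.

## Working session

There is one attempt and no reset: what is moved stays moved. The work goes in short steps, Python scripts to look and compute and a tool call to move; the robot and the scene stay as the last step left them, time stands still between calls to the robot, and variables do not carry over. Pictures are saved under pics/ and viewed, and the job is handed in when it is done.

Besides the shell and the picture viewer there is one more tool, called after ">>>" as a command line: name --argument value ..., lists and objects as JSON in quotes. send_rows: Moves the arm, as the interface text tells. Scaled input: -1 to 1 covers 500 mm each way for a shift and 360 degrees each way for a turn. Its arguments: {"type":"object","properties":{"moves":{"type":"string"},"squeeze":{"type":"number"}},"required":["moves"]}

```bash
ls; mkdir -p pics; python3 - <<'E'
from station import arm
import cv2,json
s=arm.read_state();print(s, arm.nose_length)
for n in ["scene","top","wrist"]:
    c=arm.capture(n);cv2.imwrite(f"pics/{n}0.png",c["pixels"][:,:,::-1])
    print(n,c["fx"],c["fy"],c["cx"],c["cy"],c["D"],c["R"],c["t"])
E
```

```text
pics
{'clock': 0.0, 'joints': array([ 9.24699887e-01,  1.81527967e-01,  1.60799499e+00,  1.85795964e-05,
        1.35379941e+00, -2.06308991e-01]), 'qvel': array([-0.0017651 , -0.00142252,  0.00014138, -0.00022452, -0.00198286,
        0.00041254]), 'effort': array([-1.25714741e-03, -4.44869041e+01, -3.51337445e+01, -1.83135294e-04,
        9.02140397e-03, -1.61171454e-05]), 'ee_pos': array([0.24447694, 0.51987871, 0.25239776]), 'ee_rot': array([ 2.18127786e-01,  9.75919833e-01, -7.83739267e-04, -3.65804823e-04]), 'wrist_force': array([-0.956024  , -0.33187543, -0.12500332]), 'moment': array([ 0.04894733,  0.04839145, -0.03871428]), 'width': 0.08534138857460677} 0.022
scene 435.63251201390045 435.63251201390045 322.02017621672394 197.98826534728698 [0.0289179 0.        0.        0.        0.       ] [[-0.53386248  0.84556932 -0.00183874]
 [ 0.71327169  0.44916444 -0.53804722]
 [-0.45413032 -0.28855474 -0.84291269]] [ 0.33916675 -0.3524617   1.1762026 ]
top 472.1985605409938 472.1985605409938 317.9644143435154 208.94248873158745 [-0.10269104  0.          0.          0.          0.        ] [[-0.01874518 -0.9996663  -0.01777387]
 [-0.99519628  0.02036392 -0.09575843]
 [ 0.09608842  0.01589348 -0.99524591]] [0.01247903 0.62587386 1.06226021]
wrist 284.27360664947105 284.27360664947105 316.8686416793208 195.6134264523407 [-0.01754164  0.          0.          0.          0.        ] [[ 0.42517608  0.90510975 -0.00128068]
 [ 0.86170463 -0.40435275  0.30653545]
 [ 0.27693038 -0.13143511 -0.95185838]] [-0.57283626 -0.04052806  0.37921117]
```

View pics/scene0.png

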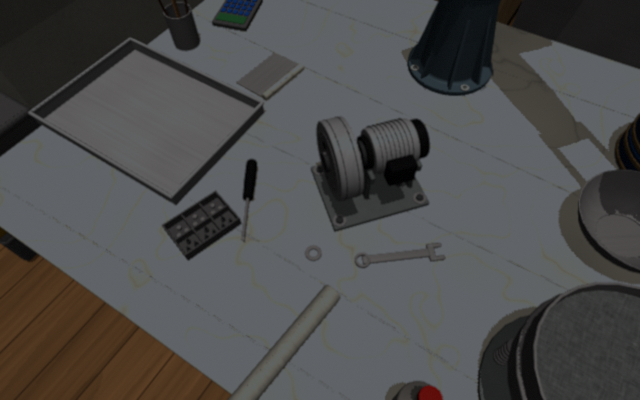

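View pics/top0.png

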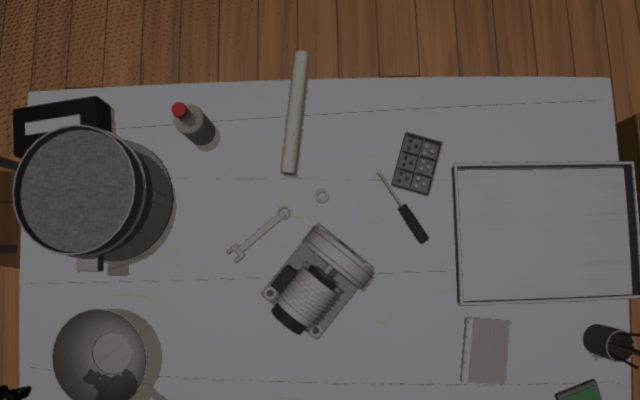

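View pics/wrist0.png

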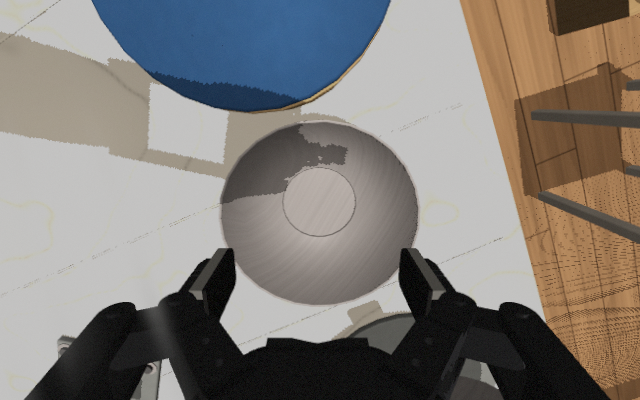

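The scene picture shows the drum at about (340,157) and the motor behind it at (395,150). In the top picture the drum is at about (338,256) and the motor at (303,300). I'll enlarge both for measuring.

```bash
cat > h.py <<'E'
import numpy as np,cv2
from station import arm
def cap(n):
    c=arm.capture(n);c["K"]=np.array([[c["fx"],0,c["cx"]],[0,c["fy"],c["cy"]],[0,0,1.]]);c["D"]=np.array(c["D"],float);c["R"]=np.array(c["R"]);c["t"]=np.array(c["t"]);return c
def ray(c,uv):
    p=cv2.undistortPoints(np.array(uv,float).reshape(-1,1,2),c["K"],c["D"]).reshape(-1,2)
    d=np.c_[p,np.ones(len(p))]@c["R"];return -c["R"].T@c["t"],d
def onz(c,uv,z):
    o,d=ray(c,uv);return o+d*((z-o[2])/d[:,2])[:,None]
def onplane(c,uv,p0,n):
    o,d=ray(c,uv);return o+d*(((p0-o)@n)/(d@n))[:,None]
def proj(c,X):
    return cv2.projectPoints(np.array(X,float).reshape(-1,1,3),cv2.Rodrigues(c["R"])[0],c["t"],c["K"],c["D"])[0].reshape(-1,2)
def save(c,f,box=None,s=1):
    im=np.clip(c["pixels"][:,:,::-1].astype(float)*(c.get("g",2)),0,255).astype(np.uint8)
    if box: x0,y0,x1,y1=box;im=im[y0:y1,x0:x1]
    cv2.imwrite(f,cv2.resize(im,None,fx=s,fy=s,interpolation=cv2.INTER_CUBIC))
E
python3 - <<'E'
from h import *
c=cap("top");save(c,"pics/t1.png",(240,210,390,350),5)
c=cap("scene");save(c,"pics/s1.png",(300,100,440,240),5)
E
```

```text
(no output)
```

View pics/t1.png

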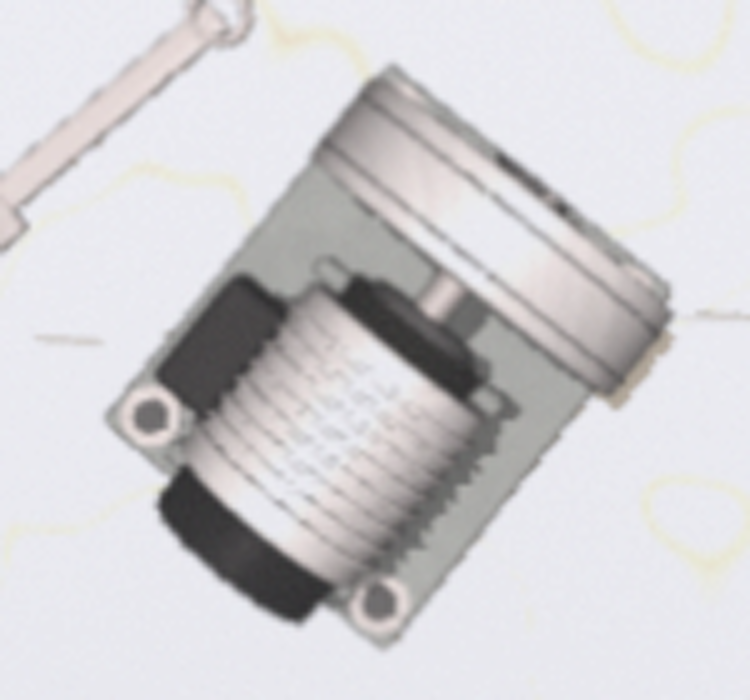

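View pics/s1.png

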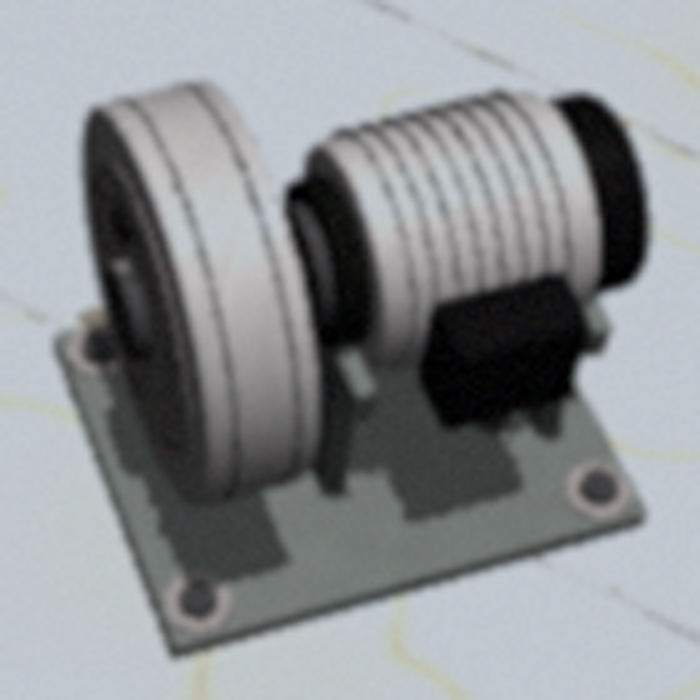

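```bash
python3 - <<'E'
from h import *
T=cap("top");S=cap("scene")
f=lambda p,b:np.array(p)/5.+np.array(b)
print("cams",-T["R"].T@T["t"],-S["R"].T@S["t"])
a=onz(T,f([(108,418),(388,645)],(240,210)),.012);print("plate top",a, np.linalg.norm(a[1]-a[0]))
b=onz(S,f([(58,340),(172,655),(643,518)],(300,100)),.012);print("plate scene",b,np.linalg.norm(b[1]-b[0]),np.linalg.norm(b[2]-b[1]))
d=onz(T,f([(318,152),(602,393),(385,70),(670,292)],(240,210)),.13);print("drum",d)
print(np.linalg.norm(d[1]-d[0]),np.linalg.norm(d[3]-d[2]),np.linalg.norm(d[2]-d[0]))
w=d[0]-d[1];print("yaw x from rim",np.degrees(np.arctan2(w[1],w[0])))
w=a[0]-a[1];print("yaw x top plate",np.degrees(np.arctan2(w[1],w[0])))
w=b[1]-b[0];print("yaw x scene",np.degrees(np.arctan2(w[1],w[0])))
w=b[2]-b[1];print("yaw y scene",np.degrees(np.arctan2(w[1],w[0]))-90)
E
```

```text
cams [ 0.52103036 -0.01715339  1.11736462] [0.96661862 0.2109231  0.8024187 ]
plate top [[0.43247111 0.13542468 0.012     ]
 [0.32610681 0.00699665 0.012     ]] 0.16675467970617586
plate scene [[ 0.48554662 -0.12227025  0.012     ]
 [ 0.59520673  0.00476186  0.012     ]
 [ 0.43177974  0.14002937  0.012     ]] 0.16781685676382055 0.21214541540854273
drum [[ 0.55093784  0.02987079  0.13      ]
 [ 0.44878657 -0.08619356  0.13      ]
 [ 0.58471584  0.00122854  0.13      ]
 [ 0.48988397 -0.1154857   0.13      ]]
0.15461506491631477 0.15038383044613862 0.044286928265818516
yaw x from rim 48.64814937176698
yaw x top plate 50.368391073242755
yaw x scene 49.19769390543514
yaw y scene 50.38565205828894
```

```bash
cat >> h.py <<'E'
from scipy.spatial.transform import Rotation as Rn
YAW=np.radians(49.8);C0=np.array([.5186,-.0426,.13])
def axes(yaw=None):
    y=YAW if yaw is None else yaw
    return np.array([np.cos(y),np.sin(y),0]),np.array([-np.sin(y),np.cos(y),0])
def circ(r,yo,n=72,c=None,yaw=None):
    ex,ey=axes(yaw);a=np.linspace(0,2*np.pi,n,endpoint=False);c=C0 if c is None else c
    return c+yo*ey+r*(np.sin(a)[:,None]*ex+np.cos(a)[:,None]*np.array([0,0,1]))
def over(c,f,box,s):
    save(c,f,box,s);im=cv2.imread(f)
    for r,yo,col in((.08,-.022,(0,0,255)),(.08,.022,(0,255,0)),(.036,-.022,(255,0,0))):
        p=(proj(c,circ(r,yo))-np.array(box[:2])+.5)*s
        for q in p: cv2.circle(im,tuple(int(v) for v in q),1,col,-1)
    cv2.imwrite(f,im)
E
python3 - <<'E'
from h import *
T=cap("top");S=cap("scene");W=cap("wrist")
over(T,"pics/t2.png",(290,210,390,300),7);over(S,"pics/s2.png",(305,105,385,215),5)
s=arm.read_state();R=Rn.from_quat(s["ee_rot"]).as_matrix()
print("cam in tool",R.T@(-W["R"].T@W["t"]-s["ee_pos"]),"\n camaxes in tool",(W["R"]@R))
print(R)
print(s["wrist_force"],s["moment"],arm.read_state()["wrist_force"])
E
```

```text
cam in tool [ 0.07798038 -0.00147787 -0.12012158] 
 camaxes in tool [[ 6.57841585e-04  9.99999760e-01 -2.19243460e-04]
 [-9.51768211e-01  5.58845119e-04 -3.06817471e-01]
 [-3.06817275e-01  4.10506248e-04  9.51768350e-01]]
[[-9.04830439e-01  4.25772093e-01 -4.10699682e-05]
 [ 4.25772095e-01  9.04830435e-01 -8.41774723e-05]
 [ 1.32093856e-06 -9.36527856e-05 -9.99999996e-01]]
[-0.82317424  0.31573729  0.05264729] [ 0.04783974  0.07889778 -0.05523272] [-0.82317424  0.31573729  0.05264729]
```

View pics/t2.png

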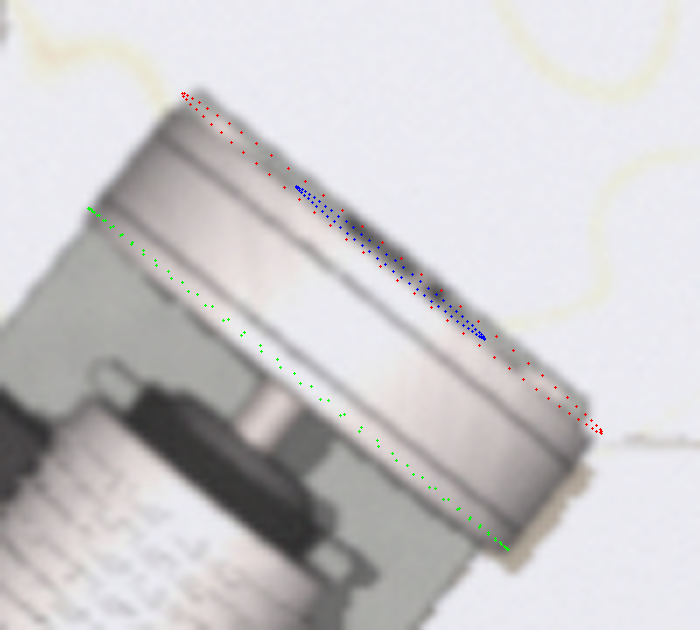

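View pics/s2.png

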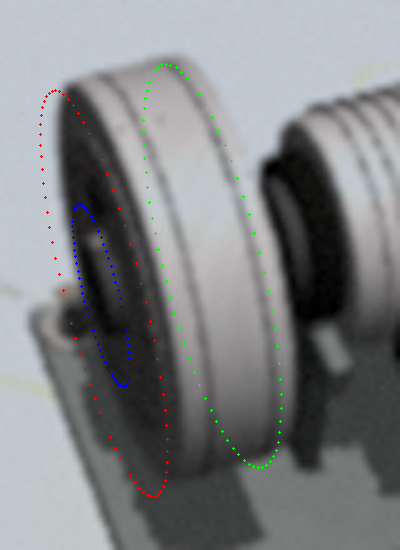

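>>> send_rows --moves "-0.32 -0.26 -0.16 0.115 1;-0.32 -0.26 -0.16 0.115 1;-0.32 -0.26 -0.16 0.115 1;-0.32 -0.26 -0.16 0.115 1;-0.32 -0.26 -0.16 0.115 1"

```text
clock: 1.0
ee_pos: [0.336, 0.3322, 0.3354]
ee_rot: [0.552, 0.834, 0.001, 0.001]
wrist_force: [-0.5, 0.2, -0.1]
width: 0.085
```

```bash
cat >> h.py <<'E'
def goto(p,yawdeg=None):
    s=arm.read_state();R=Rn.from_quat(s["ee_rot"]).as_matrix();d=R.T@(np.array(p)-s["ee_pos"])
    y0=np.degrees(np.arctan2(R[1,0],R[0,0]));t=0 if yawdeg is None else -((yawdeg-y0+180)%360-180)
    print("shift norm",np.round(d/.5,4),"turn norm",round(t/360,4),"yaw",y0,"pos",s["ee_pos"],"t",s["clock"])
def ax(x,y,z): # axle frame->world
    ex,ey=axes();return C0+x*ex+y*ey+np.array([0,0,z])
E
python3 -c "
from h import *
goto(ax(-.078,-.15,.12),49.8)"
```

```text
shift norm [-1.1706  0.0403  0.1717] turn norm 0.1754 yaw 112.92844441889154 pos [0.33595707 0.33215364 0.33543591] t 1.0
```

>>> send_rows --moves "-0.5 0.02 0 0.118 1;-0.5 0.02 0 0.118 1;-0.5 0.02 0 0.118 1;-0.5 0.02 0 0.118 1;-0.5 0.02 0 0.118 1"

```text
clock: 1.5
ee_pos: [0.4431, 0.1073, 0.3337]
ee_rot: [0.816, 0.578, 0.001, 0.0]
wrist_force: [1.4, -0.9, -0.5]
width: 0.0854
```

```bash
python3 -c "
from h import *
goto(ax(-.078,-.15,.12),49.8)"
```

```text
shift norm [-0.485   0.4671  0.1677] turn norm 0.0577 yaw 70.57723569276905 pos [0.44309035 0.10734016 0.33369879] t 1.5
```

>>> send_rows --moves "-0.485 0.467 0 0.0577 1;-0.485 0.467 0 0.0577 1;-0.485 0.467 0 0.0577 1;-0.485 0.467 0 0.0577 1;-0.485 0.467 0 0.0577 1"

```text
clock: 2.0
ee_pos: [0.5482, -0.1197, 0.3335]
ee_rot: [0.906, 0.424, 0.0, 0.0]
wrist_force: [0.9, 0.2, 0.3]
width: 0.0857
```

```bash
python3 -c "
from h import *
goto(ax(-.078,-.15,.12),49.8)"
```

```text
shift norm [-0.0772  0.1547  0.167 ] turn norm 0.0009 yaw 50.121397980228195 pos [ 0.54816328 -0.11974491  0.3334561 ] t 2.0
```

>>> send_rows --moves "-0.077 0.155 0 0.001 1;-0.077 0.155 0.08 0.001 1;-0.077 0.155 0.167 0.001 1;-0.077 0.155 0.167 0.001 1;-0.077 0.155 0.167 0.001 1"

```text
clock: 2.5
ee_pos: [0.5819, -0.1963, 0.2496]
ee_rot: [0.907, 0.421, -0.001, -0.001]
wrist_force: [0.4, -1.3, 0.7]
width: 0.0854
```

```bash
python3 - <<'E'
from h import *
s=arm.read_state();print(s["ee_pos"],s["wrist_force"],s["joints"])
W=cap("wrist");W["g"]=1.5;save(W,"pics/w3.png");over(W,"pics/w3o.png",(0,0,400,400),1.5)
S=cap("scene");save(S,"pics/s3.png",(260,80,460,240),4)
E
```

```text
[ 0.58194927 -0.196305    0.24958137] [ 0.40168535 -1.25822392  0.68166786] [-5.18416571e-01  2.71356147e-01  1.50575678e+00  1.63440879e-04
  1.36708513e+00  1.83316489e-01]
```

View pics/w3.png

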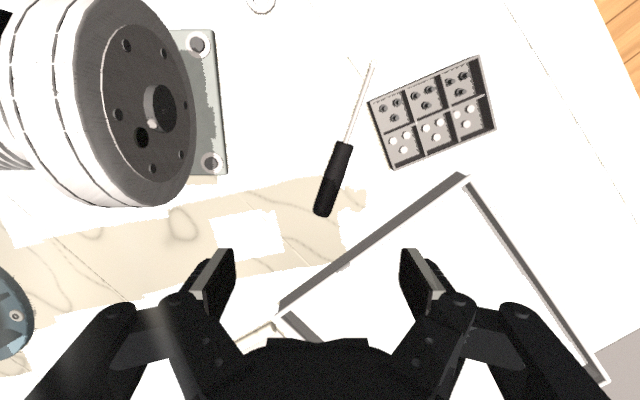

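View pics/w3o.png

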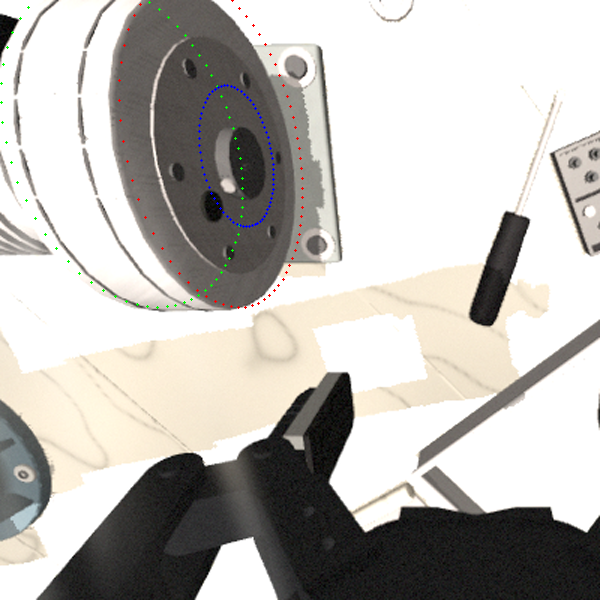

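The wrist picture shows the drum's outer face clearly, with the hub at (165,108), the plug at about (141,137) and the grub screw at (151,124). My centre estimate is off by about 8 mm along the axle, so I'll refine it from the face outline.

```bash
python3 - <<'E'
from h import *
W=cap("wrist");W["g"]=2.2;save(W,"pics/w4.png",(0,0,240,215),3.3)
np.save("W4.npy",W["pixels"])
g=cv2.cvtColor(W["pixels"],cv2.COLOR_RGB2GRAY);print(g[100,60:230:4],g[20:215:5,130])
E
```

```text
[197 197 198 200 114  75  70  69  66  65  66  49  51  53  51  47  51  52
  48  50  53  94  90  44  26  21  29  26  30  47  48  51  60  77  94  93
  93 150 148 120 186 202 201] [ 63  63  47  50  52  49  35  47  49  50  52  52  51  51  52  51  52  53
  51  52  45  48  49  52  48  48  49  49  51  81  65  65  62  68  68  75
 145  95 199]
```

View pics/w4.png

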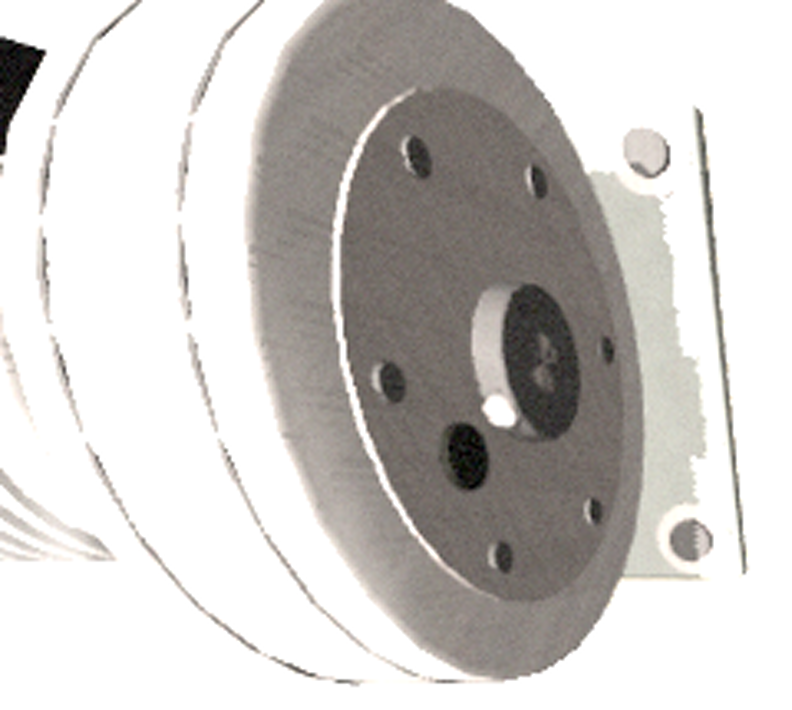

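View pics/s3.png

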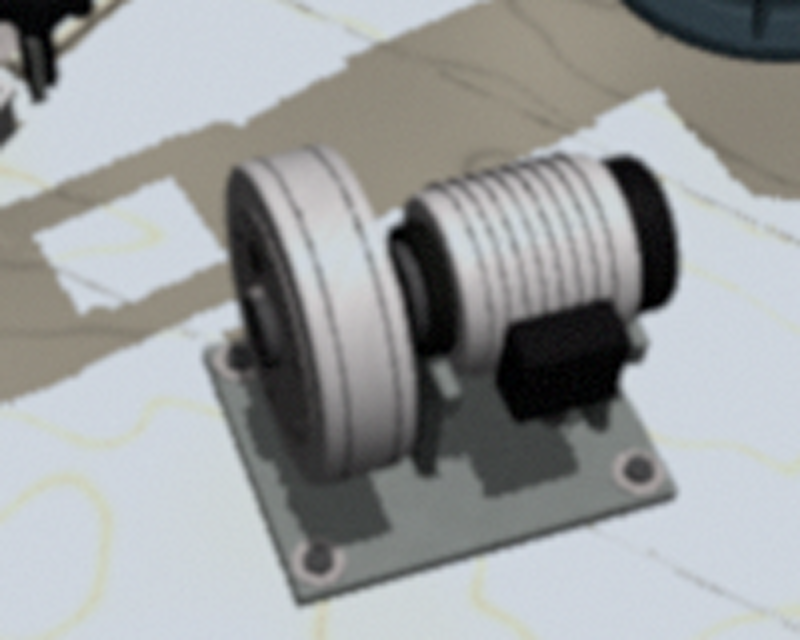

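```bash
python3 - <<'E'
from h import *
from scipy.optimize import least_squares
W=cap("wrist")
u=np.array([(250,250),(265,350),(300,460),(360,570),(420,640),(500,680),(560,660),(605,600),(630,530),(643,450),(640,360),(620,260),(590,170),(530,70),(450,5),(310,10),(262,130)],float)
uv=(u+.5)/3.3-.5
def res(p,full=False):
    c=np.array([p[0],p[1],p[3] if len(p)>3 else .13]);ex,ey=axes(p[2])
    P=onplane(W,uv,c-.022*ey,ey)-c
    return np.hypot(P@ex,P[:,2])-.08
for p0 in ([.5186,-.0426,YAW],[.5186,-.0426,YAW,.13]):
    r=least_squares(res,p0);p=r.x
    print(p[:2],np.degrees(p[2]),p[3:],np.round(r.fun*1e3,1))
    c=np.array([p[0],p[1],p[3] if len(p)>3 else .13]);ex,ey=axes(p[2])
    for n,q in(("plug",(465,456)),("hubface",(541,362))):
        yo=.022 if n=="plug" else .030
        P=(onplane(W,[(np.array(q)+.5)/3.3-.5],c-yo*ey,ey)-c)[0];print(n,P@ex,P[2],np.hypot(P@ex,P[2]),np.degrees(np.arctan2(P@ex,P[2])))
E
```

```text
[ 0.51381449 -0.0401633 ] 49.56216612416644 [] [-2.3 -3.  -3.6 -3.8 -2.4 -0.2 -0.5 -2.3 -2.6 -0.7 -0.4 -1.3 -0.7 -2.
 -3.6 -1.1 -2.7]
plug -0.020898448036506242 0.025340779973573313 0.032846617177475154 -39.51227674743505
hubface -0.0005584845323906927 0.0002864669880099924 0.0006276689478850835 -62.8450659539832
[ 0.51113403 -0.03834559] 49.52042276948387 [0.12320265] [ 0.5 -0.2 -1.  -1.3 -0.2  1.8  1.2 -1.  -1.5  0.3  0.6 -0.2  0.7 -0.2
 -1.4  1.6  0.1]
plug -0.021126927395980953 0.02682800872734338 0.034148046993487974 -38.22026137970694
hubface -0.00029234031821193584 0.0008144421679448371 0.0008653201179788565 -19.745369790116058
```

```bash
sed -i 's/^YAW=.*/YAW=np.radians(49.55);C0=np.array([.5128,-.0395,.13])/' h.py; cat >> h.py <<'E'
def gp(phi,r=.070,dz=.003):
    a=np.radians(phi);return ax(r*np.sin(a),0,r*np.cos(a)+dz)
E
python3 - <<'E'
from h import *
goto(ax(-.0536,0,.14),49.55);goto(gp(-50),49.55)
S=arm.read_state();print(S["wrist_force"])
E
```

```text
shift norm [ 0.0416 -0.3115 -0.0351] turn norm 0.0009 yaw 49.85995080169235 pos [ 0.58375391 -0.19664279  0.25322781] t 2.7
shift norm [ 0.0414 -0.3124  0.1489] turn norm 0.0009 yaw 49.85995080169235 pos [ 0.58375391 -0.19664279  0.25322781] t 2.7
[-0.13851789 -0.37295456 -0.00328573]
```

>>> send_rows --moves "0.042 -0.1 -0.04 0.001 0.65;0.042 -0.2 -0.04 0.001 0.65;0.042 -0.312 -0.04 0.001 0.65;0.042 -0.312 -0.04 0.001 0.65;0.042 -0.312 -0.04 0.001 0.65" --squeeze 30

```text
clock: 3.2
ee_pos: [0.4767, -0.0788, 0.272]
ee_rot: [0.908, 0.419, 0.001, 0.002]
wrist_force: [0.7, -0.6, -0.0]
width: 0.0554
```

```bash
python3 - <<'E'
from h import *
S=cap("scene");save(S,"pics/s5.png",(240,60,440,220),4)
W=cap("wrist");W["g"]=1.5;save(W,"pics/w5.png")
goto(gp(-50),49.55);print(arm.read_state()["width"])
E
```

```text
shift norm [ 0.     -0.0015  0.1872] turn norm -0.0002 yaw 49.460924100911484 pos [ 0.47821489 -0.08062082  0.27162115] t 3.3
0.05570424823203068
```

View pics/s5.png

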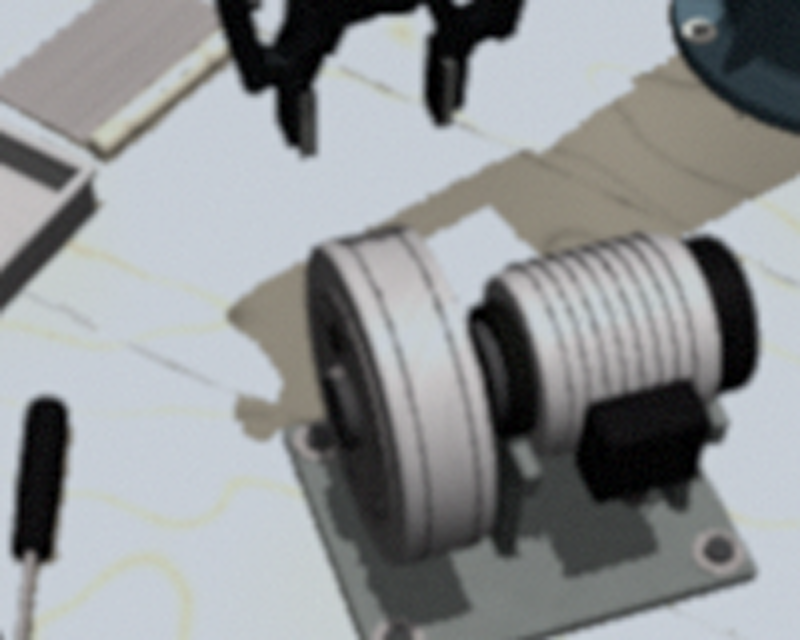

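View pics/w5.png

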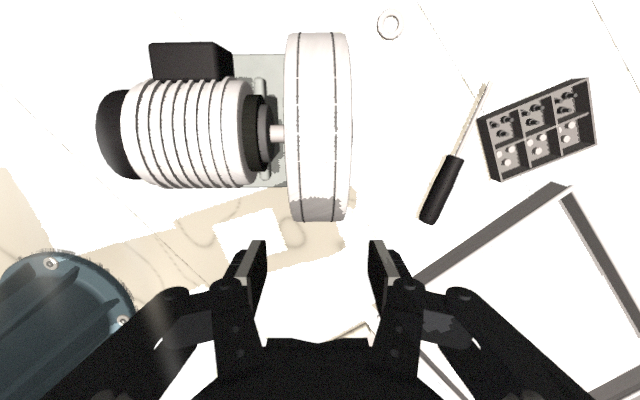

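The wrist picture shows the drum rim centred at column 318, between the pads, whose middle is at about 317. The pinch is aligned, so I'll descend.

>>> send_rows --moves "0 0 0.06 0 0.65;0 0 0.12 0 0.65;0 0 0.16 0 0.65;0 0 0.187 0 0.65;0 0 0.187 0 0.65"

```text
clock: 3.8
ee_pos: [0.4766, -0.0805, 0.1746]
ee_rot: [0.909, 0.418, -0.001, -0.001]
wrist_force: [-0.1, 0.1, -0.2]
width: 0.0555
```

>>> send_rows --moves "0 0 0 0 0.3;0 0 0 0 0.3;0 0 0 0 0.3;0 0 0 0 0.3" --squeeze 30

```text
clock: 4.2
ee_pos: [0.4784, -0.0812, 0.1772]
ee_rot: [0.908, 0.418, 0.001, 0.002]
wrist_force: [6.7, -5.1, -9.1]
width: 0.0433
```

```bash
python3 - <<'E'
from h import *
S=cap("scene");save(S,"pics/s6.png",(240,60,440,220),4)
W=cap("wrist");W["g"]=1.5;save(W,"pics/w6.png")
for p in range(-50,55,10):goto(gp(p),49.55)
s=arm.read_state();print(s["width"],s["wrist_force"])
E
```

```text
shift norm [ 0.0009 -0.0017 -0.0016] turn norm -0.0003 yaw 49.42889134187035 pos [ 0.47836206 -0.08120669  0.17721211] t 4.3
shift norm [ 0.0182 -0.0017 -0.0188] turn norm -0.0003 yaw 49.42889134187035 pos [ 0.47836206 -0.08120669  0.17721211] t 4.3
shift norm [ 0.0382 -0.0017 -0.0328] turn norm -0.0003 yaw 49.42889134187035 pos [ 0.47836206 -0.08120669  0.17721211] t 4.3
shift norm [ 0.0603 -0.0017 -0.0431] turn norm -0.0003 yaw 49.42889134187035 pos [ 0.47836206 -0.08120669  0.17721211] t 4.3
shift norm [ 0.0839 -0.0017 -0.0494] turn norm -0.0003 yaw 49.42889134187035 pos [ 0.47836206 -0.08120669  0.17721211] t 4.3
shift norm [ 0.1082 -0.0017 -0.0515] turn norm -0.0003 yaw 49.42889134187035 pos [ 0.47836206 -0.08120669  0.17721211] t 4.3
shift norm [ 0.1325 -0.0018 -0.0494] turn norm -0.0003 yaw 49.42889134187035 pos [ 0.47836206 -0.08120669  0.17721211] t 4.3
shift norm [ 0.1561 -0.0019 -0.0431] turn norm -0.0003 yaw 49.42889134187035 pos [ 0.47836206 -0.08120669  0.17721211] t 4.3
shift norm [ 0.1782 -0.002  -0.0327] turn norm -0.0003 yaw 49.42889134187035 pos [ 0.47836206 -0.08120669  0.17721211] t 4.3
shift norm [ 0.1982 -0.002  -0.0187] turn norm -0.0003 yaw 49.42889134187035 pos [ 0.47836206 -0.08120669  0.17721211] t 4.3
shift norm [ 0.2154 -0.0022 -0.0015] turn norm -0.0003 yaw 49.42889134187035 pos [ 0.47836206 -0.08120669  0.17721211] t 4.3
0.04364234148408538 [ 7.46166469 -5.19156687 -8.5233996 ]
```

View pics/s6.png

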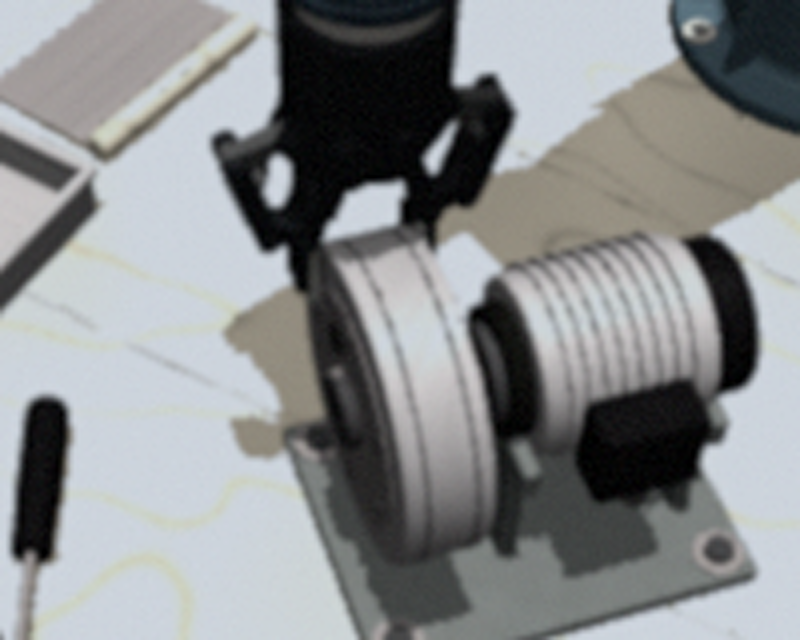

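View pics/w6.png

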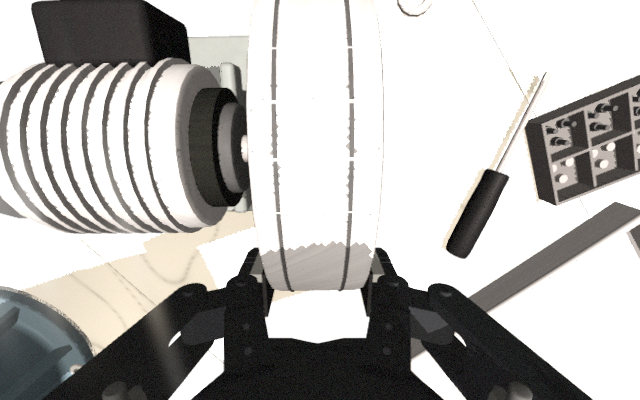

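>>> send_rows --moves "0.0083 0.002 -0.009 0 0.3;0.0172 0.002 -0.0173 0 0.3;0.0269 0.002 -0.0247 0 0.3;0.0372 0.002 -0.0312 0 0.3;0.0481 0.002 -0.0369 0 0.3"

```text
clock: 4.8
ee_pos: [0.4928, -0.064, 0.1949]
ee_rot: [0.908, 0.418, -0.002, 0.001]
wrist_force: [-1.2, -7.4, -8.9]
width: 0.0432
```

```bash
python3 - <<'E'
from h import *
def rows(f0,f1,n,r=.07):
    a=np.radians(np.linspace(f0,f1,n+1));x=r/.5*(np.sin(a)-np.sin(a[0]));z=-r/.5*(np.cos(a)-np.cos(a[0]))
    print(f0,f1,";".join(f"{p:.4f} 0 {q:.4f} 0 0.3" for p,q in zip(x[1:],z[1:])))
for f in(-25,0,25):rows(f,f+25,5)
for f in (50,25,0,-25):rows(f,f-25,5)
S=cap("scene");save(S,"pics/s7.png",(240,60,440,220),4)
goto(gp(-25),49.55)
E
python3 - <<'E'
E
```

```text
-25 0 0.0113 0 -0.0047 0 0.3;0.0229 0 -0.0083 0 0.3;0.0349 0 -0.0110 0 0.3;0.0470 0 -0.0126 0 0.3;0.0592 0 -0.0131 0 0.3
0 25 0.0122 0 0.0005 0 0.3;0.0243 0 0.0021 0 0.3;0.0362 0 0.0048 0 0.3;0.0479 0 0.0084 0 0.3;0.0592 0 0.0131 0 0.3
25 50 0.0108 0 0.0056 0 0.3;0.0211 0 0.0122 0 0.3;0.0308 0 0.0196 0 0.3;0.0398 0 0.0279 0 0.3;0.0481 0 0.0369 0 0.3
50 25 -0.0083 0 -0.0090 0 0.3;-0.0173 0 -0.0173 0 0.3;-0.0269 0 -0.0247 0 0.3;-0.0372 0 -0.0313 0 0.3;-0.0481 0 -0.0369 0 0.3
25 0 -0.0113 0 -0.0047 0 0.3;-0.0229 0 -0.0083 0 0.3;-0.0349 0 -0.0110 0 0.3;-0.0470 0 -0.0126 0 0.3;-0.0592 0 -0.0131 0 0.3
0 -25 -0.0122 0 0.0005 0 0.3;-0.0243 0 0.0021 0 0.3;-0.0362 0 0.0048 0 0.3;-0.0479 0 0.0084 0 0.3;-0.0592 0 0.0131 0 0.3
-25 -50 -0.0108 0 0.0056 0 0.3;-0.0211 0 0.0122 0 0.3;-0.0308 0 0.0196 0 0.3;-0.0398 0 0.0279 0 0.3;-0.0481 0 0.0369 0 0.3
shift norm [ 0.0022 -0.0015 -0.0022] turn norm -0.0002 yaw 49.480719214994295 pos [ 0.49343653 -0.06333715  0.19536384] t 4.85
```

View pics/s7.png

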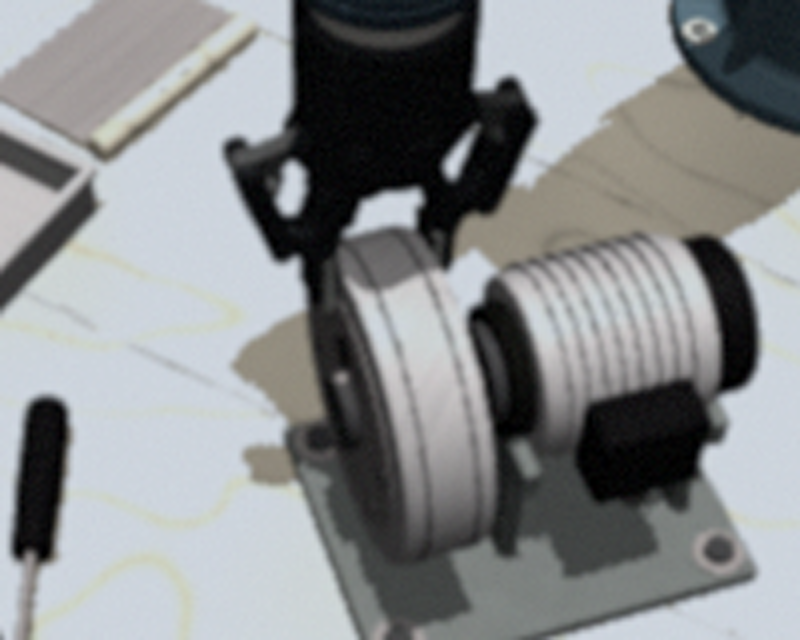

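>>> send_rows --moves "0.0113 0 -0.0047 0 0.3;0.0229 0 -0.0083 0 0.3;0.0349 0 -0.0110 0 0.3;0.0470 0 -0.0126 0 0.3;0.0592 0 -0.0131 0 0.3"

```text
clock: 5.35
ee_pos: [0.5116, -0.0416, 0.2021]
ee_rot: [0.908, 0.418, -0.002, 0.001]
wrist_force: [-7.8, -7.3, -0.6]
width: 0.0434
```

>>> send_rows --moves "0.0122 0 0.0005 0 0.3;0.0243 0 0.0021 0 0.3;0.0362 0 0.0048 0 0.3;0.0479 0 0.0084 0 0.3;0.0592 0 0.0131 0 0.3"

```text
clock: 5.85
ee_pos: [0.5311, -0.0184, 0.1966]
ee_rot: [0.908, 0.419, -0.001, 0.001]
wrist_force: [-10.1, -3.2, 7.9]
width: 0.0438
```

>>> send_rows --moves "0.0108 0 0.0056 0 0.3;0.0211 0 0.0122 0 0.3;0.0308 0 0.0196 0 0.3;0.0398 0 0.0279 0 0.3;0.0481 0 0.0369 0 0.3"

```text
clock: 6.35
ee_pos: [0.5475, 0.0011, 0.179]
ee_rot: [0.908, 0.419, -0.0, 0.0]
wrist_force: [-9.4, 2.6, 11.7]
width: 0.0432
```

```bash
python3 - <<'E'
from h import *
S=cap("scene");save(S,"pics/s8.png",(240,60,440,220),4)
goto(gp(50),49.55)
s=arm.read_state();print(s["wrist_force"],s["moment"],s["joints"])
E
```

```text
shift norm [-0.0008 -0.0001  0.0007] turn norm -0.0001 yaw 49.50446527954289 pos [0.54788375 0.00158693 0.17833573] t 6.4
[-5.37724575  2.45941569  8.83062979] [0.25333341 1.11516105 0.37291445] [-2.13997067e-01  2.00482740e-01  1.74437914e+00  3.74260179e-04
  1.19637675e+00  4.92646564e-01]
```

View pics/s8.png

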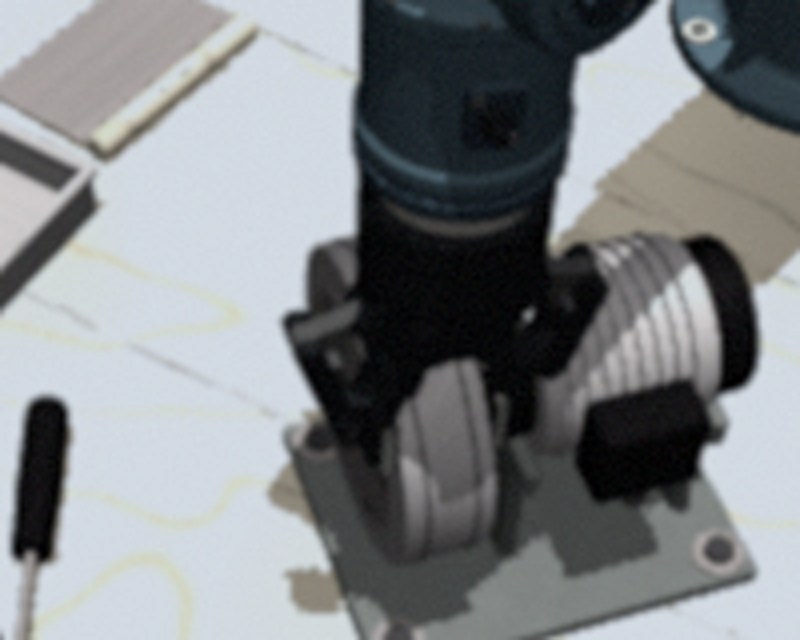

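>>> send_rows --moves "0 0 0 0 0.65;0 0 0 0 0.65;0 0 -0.08 0 0.65;0 0 -0.16 0 0.65;0 0 -0.2 0 0.65"

```text
clock: 6.9
ee_pos: [0.5492, 0.0003, 0.2808]
ee_rot: [0.908, 0.418, 0.003, 0.002]
wrist_force: [1.1, -0.7, 0.3]
width: 0.055
```

```bash
python3 - <<'E'
from h import *
S=cap("scene");save(S,"pics/s9.png",(240,60,440,220),4)
goto(ax(-.078,-.15,.12),49.55)
E
```

```text
shift norm [-0.2646  0.2944  0.0683] turn norm -0.0004 yaw 49.42053400296351 pos [5.50274869e-01 1.30887049e-04 2.83497423e-01] t 6.95
```

View pics/s9.png

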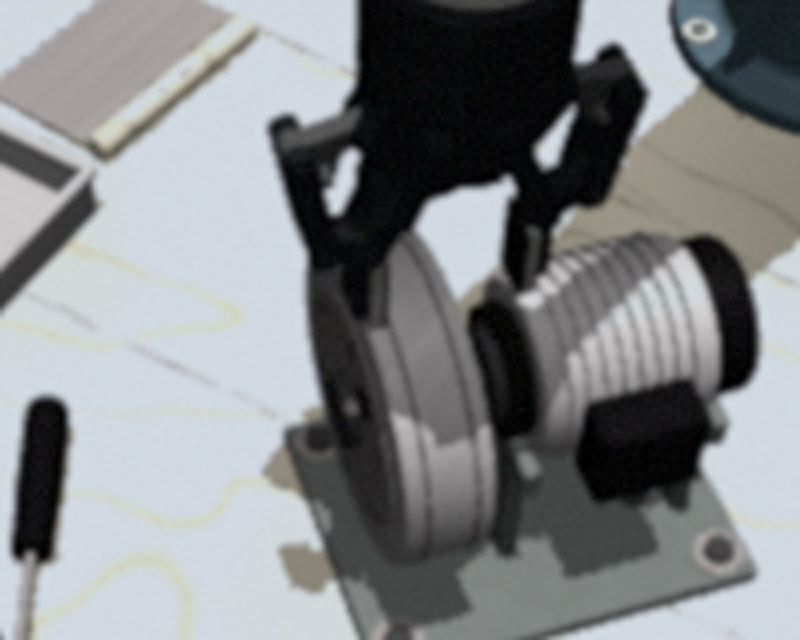

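>>> send_rows --moves "-0.05 0.08 0 0 0.65;-0.12 0.16 0 0 0.65;-0.19 0.24 0.02 0 0.65;-0.225 0.294 0.068 0 0.65;-0.225 0.294 0.068 0 0.65"

```text
clock: 7.45
ee_pos: [0.5846, -0.1848, 0.238]
ee_rot: [0.91, 0.416, -0.002, -0.001]
wrist_force: [-0.6, 1.8, -0.4]
width: 0.0555
```

```bash
cat >> h.py <<'E'
def plug(f):
    W=cap("wrist");s=arm.read_state();W["g"]=2.2;save(W,f,(0,0,240,240),3)
    ex,ey=axes();pl=C0-.022*ey
    # rectify the face plane: 4 px/mm... 2px/mm, axle x right, z up
    n=200;q=np.array([[-.085,-.085],[.085,-.085],[.085,.085],[-.085,.085]])
    X=np.array([pl+a*ex+np.array([0,0,b]) for a,b in q])
    und=cv2.undistort(W["pixels"],W["K"],W["D"])
    W2=dict(W);W2["D"]=np.zeros(5);p=proj(W2,X).astype(np.float32)
    H=cv2.getPerspectiveTransform(p,np.float32([[(a+.085)*4000,(.085-b)*4000] for a,b in q]))
    r=cv2.warpPerspective(und,H,(680,680));g=cv2.GaussianBlur(cv2.cvtColor(r,cv2.COLOR_RGB2GRAY),(7,7),0)
    cv2.imwrite(f.replace(".png","_r.png"),np.clip(r[:,:,::-1]*2.2,0,255).astype(np.uint8))
    m=(g<24).astype(np.uint8);k,l,st,ce=cv2.connectedComponentsWithStats(m)
    for i in range(1,k):
        x,z=ce[i][0]/4-85,85-ce[i][1]/4;rr=np.hypot(x,z)
        if st[i,4]>300 and 24<rr<48:print("blob",st[i],"x,z",round(x,1),round(z,1),"r",round(rr,1),"ang",round(np.degrees(np.arctan2(x,z)),1),"t",s["clock"])
E
python3 -c "
from h import *
plug('pics/p1.png')
plug('pics/p2.png')"
```

```text
blob [ 325  197   58   58 2735] x,z 3.4 28.7 r 28.9 ang 6.7 t 7.5
blob [ 318  196   59   59 2732] x,z 1.7 28.8 r 28.8 ang 3.3 t 7.55
```

View pics/p2.png

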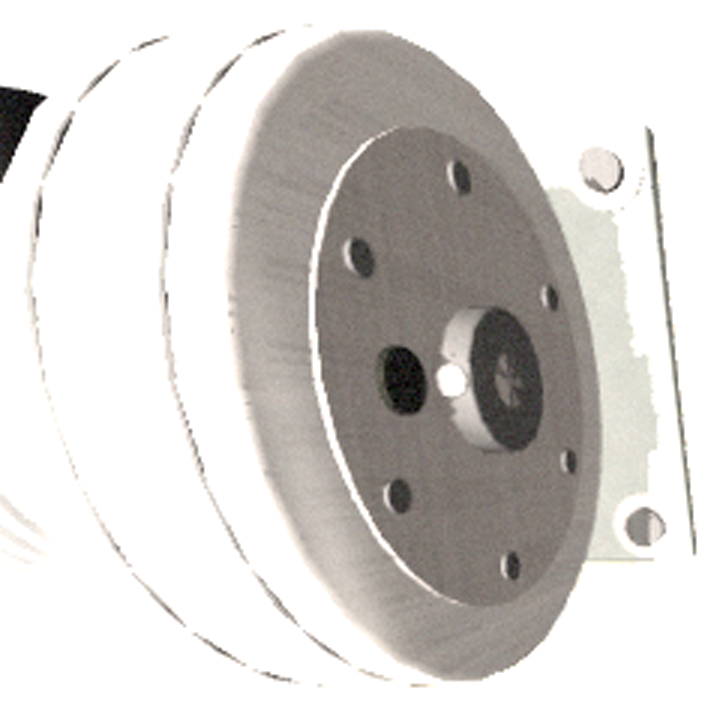

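View pics/p2_r.png

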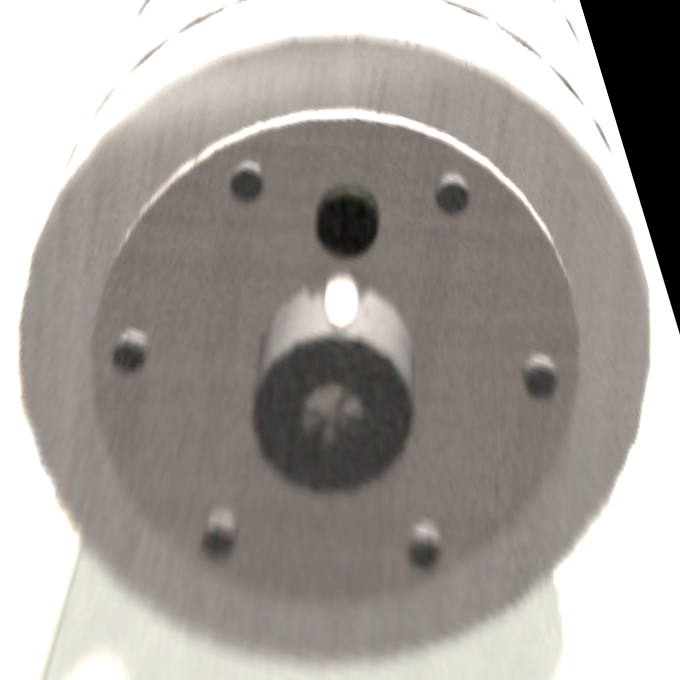

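The drum is creeping in the negative direction; the plug is at about +4° and still moving. I'll wait for it to stop.

>>> send_rows --moves "0 0 0 0 0.65;0 0 0 0 0.65;0 0 0 0 0.65;0 0 0 0 0.65;0 0 0 0 0.65"

```text
clock: 8.05
ee_pos: [0.5861, -0.1798, 0.2427]
ee_rot: [0.908, 0.418, 0.0, 0.0]
wrist_force: [0.4, -0.4, -0.3]
width: 0.0552
```

```bash
sed -i 's|x,z=ce\[i\]\[0\]/4-85,85-ce\[i\]\[1\]/4|x,z=(ce[i][0]-336)/4,(362-ce[i][1])/4|' h.py; python3 -c "
from h import *
plug('pics/p3.png')"
```

```text
blob [ 263  205   58   57 2710] x,z -11.1 32.3 r 34.2 ang -19.0 t 8.1
```

>>> send_rows --moves "0 0 0 0 0.65;0 0 0 0 0.65;0 0 0 0 0.65;0 0 0 0 0.65;0 0 0 0 0.65"

```text
clock: 8.6
ee_pos: [0.5859, -0.1803, 0.2422]
ee_rot: [0.908, 0.418, -0.0, -0.0]
wrist_force: [-0.1, -0.2, -0.3]
width: 0.0554
```

```bash
 python3 -c "
from h import *
plug('pics/p4.png')"
```

```text
blob [ 238  215   58   58 2685] x,z -17.4 29.7 r 34.5 ang -30.4 t 8.65
```

>>> send_rows --moves "0 0 0 0 0.65;0 0 0 0 0.65;0 0 0 0 0.65;0 0 0 0 0.65;0 0 0 0 0.65"

```text
clock: 9.15
ee_pos: [0.5859, -0.1803, 0.2423]
ee_rot: [0.908, 0.418, 0.0, 0.0]
wrist_force: [-0.6, 0.1, -1.0]
width: 0.0557
```

```bash
 python3 -c "
from h import *
plug('pics/p5.png')"
```

```text
blob [ 228  221   60   58 2702] x,z -19.7 28.4 r 34.6 ang -34.8 t 9.2
```

View pics/p5_r.png

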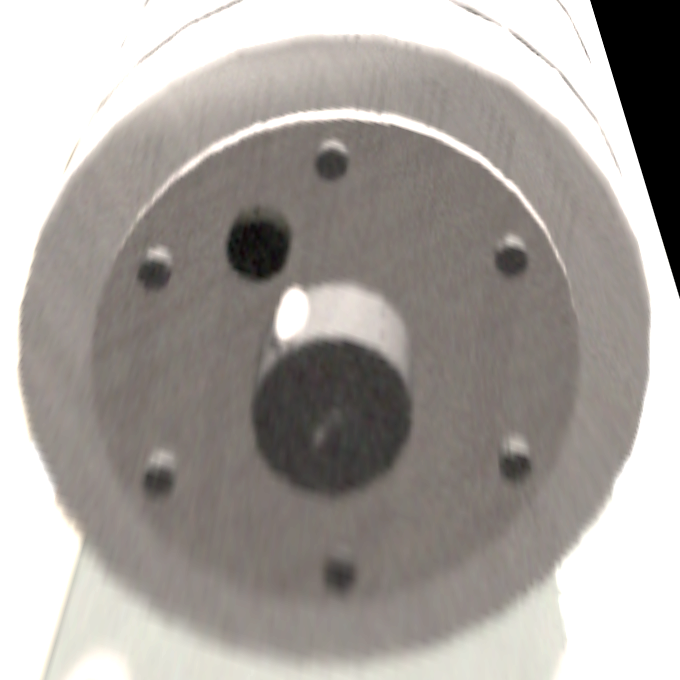

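>>> send_rows --moves "0 0 0 0 0.65;0 0 0 0 0.65;0 0 0 0 0.65;0 0 0 0 0.65;0 0 0 0 0.65"

```text
clock: 9.7
ee_pos: [0.5859, -0.1803, 0.2423]
ee_rot: [0.908, 0.418, 0.0, 0.0]
wrist_force: [-0.5, -0.7, -0.0]
width: 0.0553
```

>>> send_rows --moves "0 0 0 0 0.65;0 0 0 0 0.65;0 0 0 0 0.65;0 0 0 0 0.65;0 0 0 0 0.65"

```text
clock: 10.2
ee_pos: [0.5859, -0.1803, 0.2423]
ee_rot: [0.908, 0.418, 0.0, -0.0]
wrist_force: [-0.4, 0.4, -0.5]
width: 0.0556
```

```bash
 python3 -c "
from h import *
plug('pics/p6.png')
goto(ax(.0536,0,.14),49.55)"
```

```text
blob [ 224  224   59   57 2690] x,z -20.7 27.8 r 34.7 ang -36.7 t 10.25
shift norm [ 0.226  -0.2944 -0.0555] turn norm -0.0003 yaw 49.42821252968948 pos [ 0.58591892 -0.18028679  0.24226753] t 10.25
```

>>> send_rows --moves "0.06 -0.08 -0.06 0 0.65;0.12 -0.15 -0.06 0 0.65;0.18 -0.23 -0.06 0 0.65;0.226 -0.294 -0.06 0 0.65;0.226 -0.294 -0.06 0 0.65"

```text
clock: 10.75
ee_pos: [0.5464, 0.0059, 0.2726]
ee_rot: [0.907, 0.42, 0.0, -0.001]
wrist_force: [0.5, 0.1, 0.1]
width: 0.0552
```

```bash
 python3 -c "
from h import *
W=cap('wrist');W['g']=1.5;save(W,'pics/w10.png')
goto(gp(50),49.55)"
```

```text
shift norm [-0.003   0.0033  0.1893] turn norm 0.0003 yaw 49.66892019865273 pos [0.54725022 0.00351737 0.27263416] t 10.8
```

View pics/w10.png

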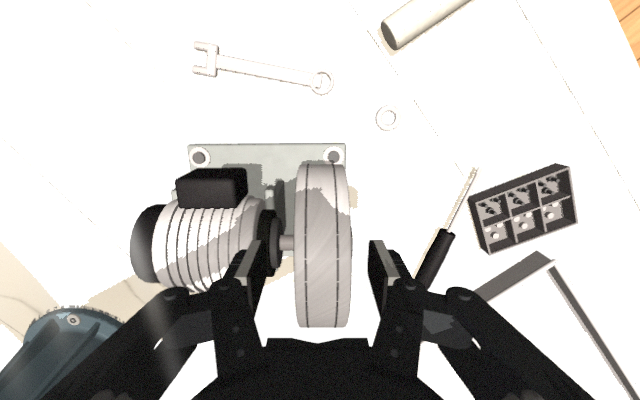

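>>> send_rows --moves "0 0.001 0.06 0 0.65;0 0.001 0.12 0 0.65;0 0.001 0.16 0 0.65;0 0.001 0.1885 0 0.65;0 0.001 0.1885 0 0.65"

```text
clock: 11.3
ee_pos: [0.5471, 0.0001, 0.1759]
ee_rot: [0.909, 0.418, -0.002, -0.001]
wrist_force: [1.0, -0.1, -0.4]
width: 0.0553
```

>>> send_rows --moves "0 0 0 0 0.3;0 0 0 0 0.3;0 0 0 0 0.3;0 0 0 0 0.3" --squeeze 30

```text
clock: 11.7
ee_pos: [0.5474, 0.001, 0.1784]
ee_rot: [0.908, 0.418, -0.001, -0.001]
wrist_force: [-5.2, 0.2, -2.0]
width: 0.0438
```

>>> send_rows --moves "-0.0083 0 -0.0090 0 0.3;-0.0173 0 -0.0173 0 0.3;-0.0269 0 -0.0247 0 0.3;-0.0372 0 -0.0313 0 0.3;-0.0481 0 -0.0369 0 0.3"

```text
clock: 12.2
ee_pos: [0.532, -0.0174, 0.1966]
ee_rot: [0.908, 0.418, 0.0, -0.0]
wrist_force: [-0.5, 4.2, -11.0]
width: 0.0435
```

>>> send_rows --moves "-0.0113 0 -0.0047 0 0.3;-0.0229 0 -0.0083 0 0.3;-0.0349 0 -0.0110 0 0.3;-0.0470 0 -0.0126 0 0.3;-0.0592 0 -0.0131 0 0.3"

```text
clock: 12.7
ee_pos: [0.5136, -0.0393, 0.2038]
ee_rot: [0.908, 0.418, 0.001, -0.0]
wrist_force: [1.4, 9.1, -7.1]
width: 0.0431
```

>>> send_rows --moves "-0.0122 0 0.0005 0 0.3;-0.0243 0 0.0021 0 0.3;-0.0362 0 0.0048 0 0.3;-0.0479 0 0.0084 0 0.3;-0.0592 0 0.0131 0 0.3"

```text
clock: 13.2
ee_pos: [0.495, -0.0615, 0.1989]
ee_rot: [0.908, 0.418, 0.002, -0.0]
wrist_force: [-1.7, 11.9, 3.1]
width: 0.0437
```

>>> send_rows --moves "-0.0108 0 0.0056 0 0.3;-0.0211 0 0.0122 0 0.3;-0.0308 0 0.0196 0 0.3;-0.0398 0 0.0279 0 0.3;-0.0481 0 0.0369 0 0.3"

```text
clock: 13.7
ee_pos: [0.479, -0.0807, 0.1813]
ee_rot: [0.908, 0.418, 0.001, 0.001]
wrist_force: [-9.7, 9.6, 11.8]
width: 0.0432
```

```bash
 python3 -c "
from h import *
S=cap('scene');save(S,'pics/s11.png',(240,60,440,220),4)
goto(gp(-50),49.55)"
```

```text
shift norm [ 0.0007 -0.002   0.0051] turn norm -0.0003 yaw 49.44352013251269 pos [ 0.47853921 -0.08119562  0.18055987] t 13.75
```

View pics/s11.png

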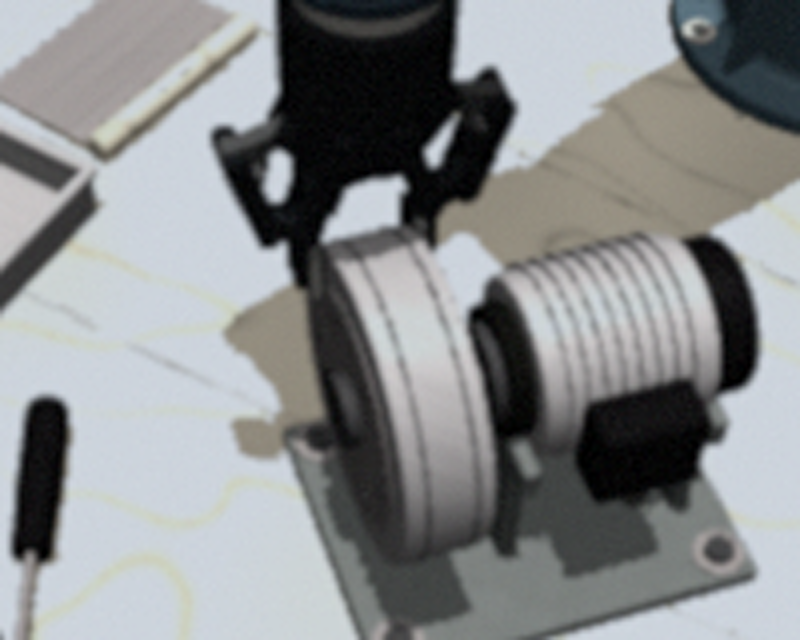

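Rotated. Next I'll release, lift and go to the viewing position.

>>> send_rows --moves "0 0 0 0 0.65;0 0 0 0 0.65;0 0 -0.08 0 0.65;0 0 -0.16 0 0.65;0 0 -0.2 0 0.65"

```text
clock: 14.25
ee_pos: [0.4802, -0.0822, 0.2829]
ee_rot: [0.909, 0.418, 0.002, 0.003]
wrist_force: [0.8, -0.6, 0.7]
width: 0.0555
```

```bash
 python3 -c "
from h import *
goto(ax(-.058,-.15,.12),49.55)"
```

```text
shift norm [-0.008   0.2937  0.068 ] turn norm -0.0004 yaw 49.39126896689599 pos [ 0.48021796 -0.08219216  0.28287392] t 14.25
```

>>> send_rows --moves "-0.008 0.08 0 0 0.65;-0.008 0.16 0 0 0.65;-0.008 0.24 0.02 0 0.65;-0.008 0.292 0.078 0 0.65;-0.008 0.292 0.078 0 0.65"

```text
clock: 14.75
ee_pos: [0.5867, -0.1811, 0.2347]
ee_rot: [0.909, 0.417, -0.002, -0.001]
wrist_force: [-1.4, 1.0, -0.2]
width: 0.0551
```

```bash
 python3 -c "
from h import *
plug('pics/p7.png')"
```

```text
blob [ 164  396   59   57 2665] x,z -35.8 -15.3 r 39.0 ang -113.1 t 14.8
```

>>> send_rows --moves "0 0 0 0 0.65;0 0 0 0 0.65;0 0 0 0 0.65;0 0 0 0 0.65;0 0 0 0 0.65"

```text
clock: 15.3
ee_pos: [0.5867, -0.1784, 0.2399]
ee_rot: [0.908, 0.418, 0.0, 0.001]
wrist_force: [-0.9, -0.3, 0.4]
width: 0.0559
```

>>> send_rows --moves "0 0 0 0 0.65;0 0 0 0 0.65;0 0 0 0 0.65;0 0 0 0 0.65;0 0 0 0 0.65"

```text
clock: 15.8
ee_pos: [0.5867, -0.1787, 0.239]
ee_rot: [0.908, 0.418, -0.0, -0.0]
wrist_force: [-0.1, -0.6, 0.5]
width: 0.0555
```

```bash
 python3 -c "
from h import *
plug('pics/p8.png')"
```

```text
blob [ 162  391   59   58 2658] x,z -36.3 -14.3 r 39.0 ang -111.5 t 15.85
```

>>> send_rows --moves "0 0 0 0 0.65;0 0 0 0 0.65;0 0 0 0 0.65;0 0 0 0 0.65;0 0 0 0 0.65"

```text
clock: 16.35
ee_pos: [0.5866, -0.1787, 0.239]
ee_rot: [0.908, 0.418, -0.0, -0.0]
wrist_force: [-0.1, 0.5, 0.3]
width: 0.0555
```

>>> send_rows --moves "0 0 0 0 0.65;0 0 0 0 0.65;0 0 0 0 0.65;0 0 0 0 0.65;0 0 0 0 0.65"

```text
clock: 16.85
ee_pos: [0.5867, -0.1787, 0.2391]
ee_rot: [0.908, 0.418, 0.0, 0.0]
wrist_force: [0.4, -0.8, -0.0]
width: 0.0558
```

```bash
 python3 -c "
from h import *
plug('pics/p9.png')"
```

```text
blob [ 162  392   59   58 2679] x,z -36.3 -14.3 r 39.0 ang -111.5 t 16.9
```

View pics/p9_r.png

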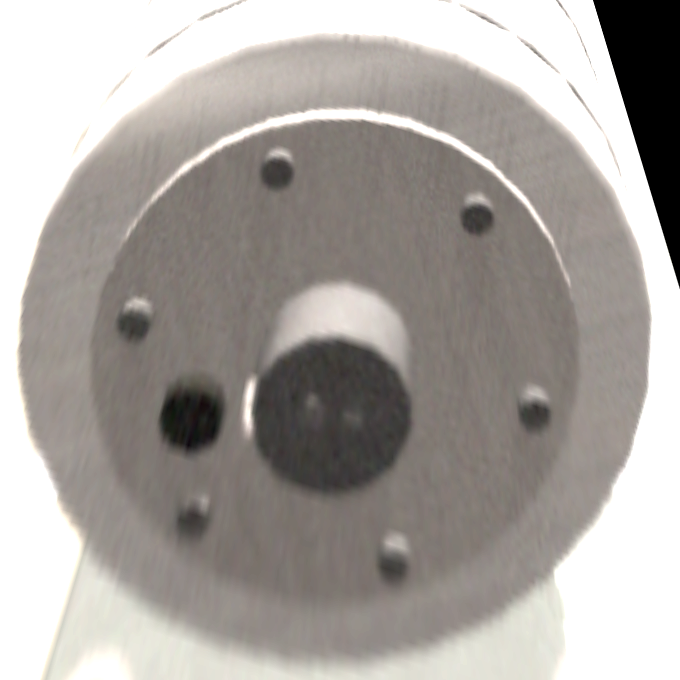

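A has the plug at about −33° corrected (approached creeping negative) and B at about −109° (approached creeping positive). The bolt-hole pattern puts the spread at about 74–75°, so the stop is roughly 37° short of the bottom, inside the 25–42° given. The heavy side is down at the midpoint, plug at about −71°, so I'll turn +37° from here.

```bash
 python3 - <<'E'
from h import *
goto(ax(.07*np.sin(np.radians(-18.5)),0,.14),49.55)
goto(gp(-18.5),49.55)
r=.07;a=np.radians(np.linspace(-18.5,18.5,11));x=r/.5*(np.sin(a)-np.sin(a[0]));z=-r/.5*(np.cos(a)-np.cos(a[0]))
print(np.round(np.c_[x,z],4))
E
```

```text
shift norm [ 0.0709 -0.2931 -0.0619] turn norm -0.0003 yaw 49.433721061872404 pos [ 0.58664253 -0.17864896  0.23903511] t 16.9
shift norm [ 0.0709 -0.2931  0.0793] turn norm -0.0003 yaw 49.433721061872404 pos [ 0.58664253 -0.17864896  0.23903511] t 16.9
[[ 0.     -0.    ]
 [ 0.0087 -0.0026]
 [ 0.0175 -0.0046]
 [ 0.0264 -0.0061]
 [ 0.0354 -0.0069]
 [ 0.0444 -0.0072]
 [ 0.0535 -0.0069]
 [ 0.0625 -0.0061]
 [ 0.0714 -0.0046]
 [ 0.0802 -0.0026]
 [ 0.0888 -0.    ]]
```

>>> send_rows --moves "0.02 -0.08 -0.062 0 0.65;0.04 -0.16 -0.062 0 0.65;0.06 -0.24 -0.062 0 0.65;0.071 -0.293 -0.062 0 0.65;0.071 -0.293 -0.062 0 0.65"

```text
clock: 17.4
ee_pos: [0.4968, -0.0539, 0.2702]
ee_rot: [0.908, 0.419, 0.0, -0.0]
wrist_force: [1.0, -0.7, -0.0]
width: 0.0555
```

>>> send_rows --moves "0 0.001 0.05 0 0.65;0 0.001 0.1 0 0.65;0 0.001 0.141 0 0.65;0 0.001 0.141 0 0.65;0 0.001 0.141 0 0.65"

```text
clock: 17.9
ee_pos: [0.4992, -0.0572, 0.1998]
ee_rot: [0.908, 0.418, -0.0, -0.0]
wrist_force: [0.5, -0.5, 0.7]
width: 0.0555
```

>>> send_rows --moves "0 0 0 0 0.3;0 0 0 0 0.3;0 0 0 0 0.3;0 0 0 0 0.3" --squeeze 40

```text
clock: 18.3
ee_pos: [0.499, -0.0567, 0.2011]
ee_rot: [0.908, 0.418, 0.0, 0.0]
wrist_force: [-5.0, 1.9, 5.9]
width: 0.0435
```

>>> send_rows --moves "0.0087 0 -0.0026 0 0.3;0.0175 0 -0.0046 0 0.3;0.0264 0 -0.0061 0 0.3;0.0354 0 -0.0069 0 0.3;0.0444 0 -0.0072 0 0.3"

```text
clock: 18.8
ee_pos: [0.5123, -0.0409, 0.204]
ee_rot: [0.908, 0.419, -0.002, 0.001]
wrist_force: [-8.2, -2.2, 3.0]
width: 0.0432
```

>>> send_rows --moves "0.0091 0 0.0003 0 0.3;0.0181 0 0.0011 0 0.3;0.027 0 0.0026 0 0.3;0.0358 0 0.0046 0 0.3;0.0444 0 0.0072 0 0.3"

```text
clock: 19.3
ee_pos: [0.5268, -0.0237, 0.2007]
ee_rot: [0.908, 0.419, -0.002, 0.0]
wrist_force: [-10.4, -1.7, 6.3]
width: 0.0434
```

>>> send_rows --moves "0 0 0 0 0.3;0 0 0 0 0.65;0 0 0 0 0.65;0 0 -0.08 0 0.65;0 0 -0.14 0 0.65"

```text
clock: 19.8
ee_pos: [0.5281, -0.0232, 0.2711]
ee_rot: [0.908, 0.418, 0.0, 0.0]
wrist_force: [0.3, 1.1, 0.3]
width: 0.0554
```

```bash
 python3 -c "
from h import *
goto((.5863,-.1793,.2405),49.55)"
```

```text
shift norm [-0.1614  0.2915  0.0614] turn norm -0.0004 yaw 49.40983682055713 pos [ 0.52809143 -0.0231955   0.27112302] t 19.8
```

>>> send_rows --moves "-0.04 0.08 0 0 0.65;-0.09 0.16 0 0 0.65;-0.13 0.24 0.02 0 0.65;-0.161 0.292 0.061 0 0.65;-0.161 0.292 0.061 0 0.65"

```text
clock: 20.3
ee_pos: [0.5859, -0.1827, 0.2362]
ee_rot: [0.909, 0.416, -0.001, -0.001]
wrist_force: [0.2, 0.6, -0.0]
width: 0.0552
```

>>> send_rows --moves "0 0 0 0 0.65;0 0 0 0 0.65;0 0 0 0 0.65"

```text
clock: 20.6
ee_pos: [0.5866, -0.1781, 0.2403]
ee_rot: [0.908, 0.419, 0.001, 0.001]
wrist_force: [1.0, 0.7, 0.1]
width: 0.0558
```

```bash
 python3 -c "
from h import *
plug('pics/p11.png')
print(arm.read_state()['ee_pos'])"
```

```text
blob [ 160  313   60   57 2702] x,z -36.6 5.6 r 37.1 ang -81.3 t 20.65
[ 0.5866258  -0.17808936  0.24026619]
```

View pics/p11_r.png

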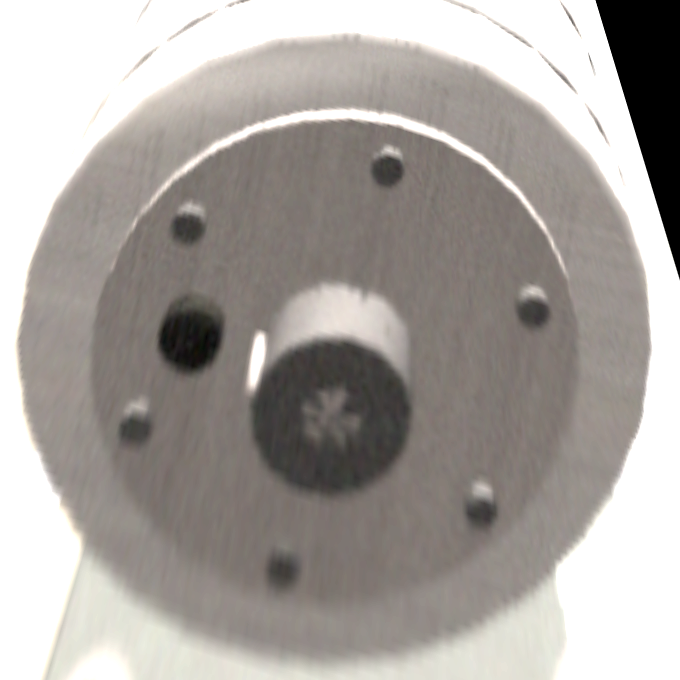

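```bash
 cat >> h.py <<'E'
def holes(f,show=False):
    g=cv2.GaussianBlur(cv2.cvtColor(cv2.imread(f),cv2.COLOR_BGR2GRAY),(5,5),0)
    k,l,st,ce=cv2.connectedComponentsWithStats((g<95).astype(np.uint8))
    P=[];
    for i in range(1,k):
        x,y=ce[i]-np.array([335,362]);r=np.hypot(x,y)
        if 185<r<225 and 120<st[i,4]<1500:P.append((x,-y))
    P=np.array(P);c=P.mean(0) if len(P)==6 else np.zeros(2);Q=P-c
    a=np.degrees(np.arctan2(Q[:,0],Q[:,1]));m=np.degrees(np.angle(np.exp(1j*np.radians(a*6)).mean()))/6
    print(f,len(P),c,"mod60",round(m,2),"spread",np.round(((a-m+30)%60-30),1));return m
E
python3 -c "
from h import *
for f in ('p1','p5','p6','p8','p9','p11'):holes(f'pics/{f}_r.png')"
```

```text
pics/p1_r.png 6 [-0.23978856 -8.51137692] mod60 -23.54 spread [ 0.5  0.2 -0.4 -0.5 -0.   0.3]
pics/p5_r.png 6 [-0.7631104  -9.44073227] mod60 -1.73 spread [ 0.7 -0.1 -0.4 -0.2 -0.5  0.4]
pics/p6_r.png 6 [-0.89697174 -9.7337316 ] mod60 -3.51 spread [ 0.8 -0.2 -0.3 -0.2 -0.5  0.4]
pics/p8_r.png 6 [-1.28996402 -9.3258708 ] mod60 -17.04 spread [ 0.5  0.2 -0.6 -0.6  0.2  0.4]
pics/p9_r.png 6 [-1.28077072 -9.3346832 ] mod60 -16.81 spread [ 0.5  0.1 -0.6 -0.5  0.1  0.4]
pics/p11_r.png 6 [-0.8854723 -9.6687097] mod60 14.13 spread [ 0.7 -0.1 -0.4 -0.7  0.   0.6]
```

```bash
 python3 -c "
from h import *
goto(ax(-.0049,0,.14),49.55);goto(gp(-4),49.55)"
```

```text
shift norm [ 0.1052 -0.2921 -0.0599] turn norm -0.0001 yaw 49.514636776184375 pos [ 0.5866258  -0.17808936  0.24026619] t 20.65
shift norm [ 0.1051 -0.2924  0.0744] turn norm -0.0001 yaw 49.514636776184375 pos [ 0.5866258  -0.17808936  0.24026619] t 20.65
```

>>> send_rows --moves "0.03 -0.08 -0.06 0 0.65;0.06 -0.16 -0.06 0 0.65;0.09 -0.24 -0.06 0 0.65;0.105 -0.292 -0.06 0 0.65;0.105 -0.292 -0.06 0 0.65"

```text
clock: 21.15
ee_pos: [0.508, -0.0408, 0.2699]
ee_rot: [0.907, 0.42, 0.001, 0.0]
wrist_force: [1.4, -0.7, 0.1]
width: 0.0557
```

>>> send_rows --moves "0 0 0.05 0 0.65;0 0 0.1 0 0.65;0 0 0.134 0 0.65;0 0 0.134 0 0.65;0 0 0.134 0 0.65"

```text
clock: 21.65
ee_pos: [0.5099, -0.0445, 0.2027]
ee_rot: [0.908, 0.418, 0.0, 0.0]
wrist_force: [0.1, 0.2, 0.1]
width: 0.0555
```

>>> send_rows --moves "0 0 0 0 0.3;0 0 0 0 0.3;0 0 0 0 0.3;0 0 0 0 0.3" --squeeze 40

```text
clock: 22.05
ee_pos: [0.5097, -0.044, 0.2038]
ee_rot: [0.908, 0.418, 0.0, 0.0]
wrist_force: [-3.0, 2.8, 5.8]
width: 0.0431
```

>>> send_rows --moves "0.005 0 0 0 0.3;0.01 0 -0.0003 0 0.3;0.015 0 0 0 0.3;0.0195 0 0 0 0.3;0.0195 0 0 0 0.3"

```text
clock: 22.55
ee_pos: [0.5151, -0.0376, 0.2037]
ee_rot: [0.908, 0.419, -0.001, 0.001]
wrist_force: [-9.8, -2.0, 7.3]
width: 0.0431
```

>>> send_rows --moves "0 0 0 0 0.3;0 0 0 0 0.65;0 0 0 0 0.65;0 0 -0.08 0 0.65;0 0 -0.13 0 0.65"

```text
clock: 23.05
ee_pos: [0.5166, -0.0371, 0.2692]
ee_rot: [0.908, 0.418, 0.001, 0.001]
wrist_force: [1.2, -0.9, 0.4]
width: 0.0555
```

```bash
 python3 -c "
from h import *
goto((.5866,-.1781,.2403),49.55)"
```

```text
shift norm [-0.1232  0.2897  0.0583] turn norm -0.0004 yaw 49.42368065603444 pos [ 0.51658037 -0.03706529  0.26924532] t 23.05
```

>>> send_rows --moves "-0.03 0.08 0 0 0.65;-0.06 0.16 0 0 0.65;-0.1 0.24 0.02 0 0.65;-0.123 0.29 0.058 0 0.65;-0.123 0.29 0.058 0 0.65"

```text
clock: 23.55
ee_pos: [0.5859, -0.181, 0.2353]
ee_rot: [0.909, 0.416, -0.001, -0.001]
wrist_force: [-1.1, 0.3, -0.1]
width: 0.0554
```

>>> send_rows --moves "0 0 0 0 0.65;0 0 0 0 0.65;0 0 0 0 0.65"

```text
clock: 23.85
ee_pos: [0.5863, -0.1769, 0.2392]
ee_rot: [0.908, 0.419, 0.001, 0.001]
wrist_force: [0.4, 0.3, 0.1]
width: 0.0553
```

```bash
 python3 -c "
from h import *
plug('pics/p12.png');holes('pics/p12_r.png')
goto(ax(0,0,.14),49.55)
goto(ax(0,0,.073),49.55)"
```

```text
blob [ 165  297   60   57 2671] x,z -35.5 9.2 r 36.7 ang -75.4 t 23.9
pics/p12_r.png 6 [-1.10460308 -9.68154184] mod60 19.97 spread [ 0.6  0.1 -0.5 -0.8  0.1  0.5]
shift norm [ 0.1137 -0.2902 -0.062 ] turn norm -0.0001 yaw 49.507489965179204 pos [ 0.5862727  -0.17696634  0.23921921] t 23.9
shift norm [ 0.1136 -0.2904  0.072 ] turn norm -0.0001 yaw 49.507489965179204 pos [ 0.5862727  -0.17696634  0.23921921] t 23.9
```

```bash
 python3 -c "
from h import *
for f in ('p7','p8','p9'):holes(f'pics/{f}_r.png')"
```

```text
pics/p7_r.png 6 [-0.74330154 -7.92376738] mod60 -18.94 spread [ 0.5  0.1 -0.7 -0.5  0.2  0.4]
pics/p8_r.png 6 [-1.28996402 -9.3258708 ] mod60 -17.04 spread [ 0.5  0.2 -0.6 -0.6  0.2  0.4]
pics/p9_r.png 6 [-1.28077072 -9.3346832 ] mod60 -16.81 spread [ 0.5  0.1 -0.6 -0.5  0.1  0.4]
```

View pics/p7_r.png

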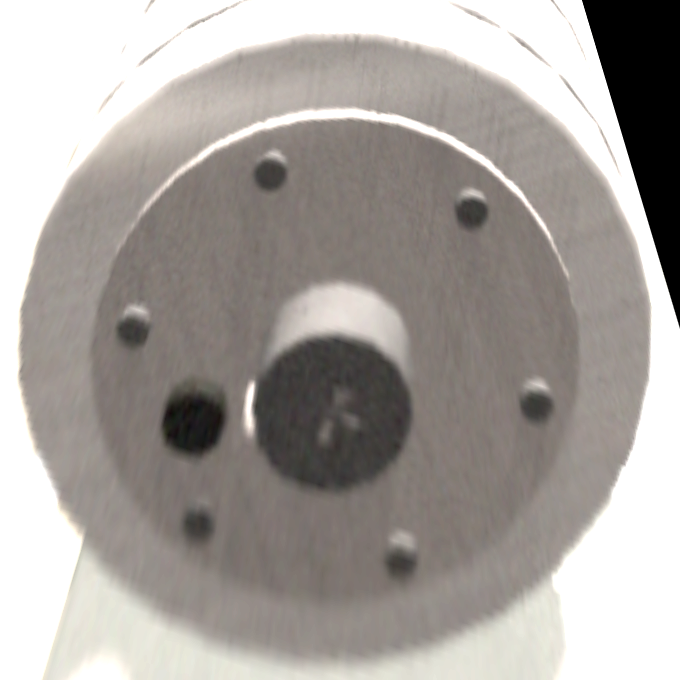

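>>> send_rows --moves "0.03 -0.08 -0.062 0 0.65;0.06 -0.16 -0.062 0 0.65;0.09 -0.24 -0.062 0 0.65;0.114 -0.291 -0.062 0 0.65;0.114 -0.291 -0.062 0 0.65"

```text
clock: 24.4
ee_pos: [0.5112, -0.0364, 0.27]
ee_rot: [0.907, 0.42, 0.001, -0.0]
wrist_force: [-0.4, -0.1, -0.3]
width: 0.0551
```

>>> send_rows --moves "0 0 0.05 0 0.65;0 0 0.1 0 0.65;0 0 0.134 0 0.65;0 0 0.134 0 0.65;0 0 0.134 0 0.65"

```text
clock: 24.9
ee_pos: [0.5129, -0.0402, 0.2027]
ee_rot: [0.908, 0.418, 0.0, 0.0]
wrist_force: [-0.1, 0.1, 0.5]
width: 0.0556
```

```bash
 python3 -c "
from h import *
S=cap('scene');save(S,'pics/s20.png',(305,105,385,215),5);np.save('s20.npy',S['pixels'])
goto(ax(0,0,.073),49.55)"
```

```text
shift norm [ 0.0006 -0.002   0.0007] turn norm -0.0003 yaw 49.43269032623422 pos [ 0.51336324 -0.04035222  0.20333235] t 24.95
```

>>> send_rows --moves "0 0 0 0 0.3;0 0 0 0 0.3;0 0 0 0 0.3;0 0 0 0 0.3;0 0 0 0 0.3" --squeeze 50

```text
clock: 25.45
ee_pos: [0.513, -0.04, 0.2038]
ee_rot: [0.908, 0.418, 0.001, 0.001]
wrist_force: [-2.7, 1.7, 5.9]
width: 0.0433
```

```bash
 python3 -c "
from h import *
S=cap('scene');save(S,'pics/s21.png',(305,105,385,215),5);np.save('s21.npy',S['pixels'])
goto(ax(0,0,.073),49.55);s=arm.read_state();print(s['wrist_force'],s['width'])
a=cv2.imread('pics/s20.png');b=cv2.imread('pics/s21.png');cv2.imwrite('pics/cmp.png',np.hstack([a,b]))"
```

```text
shift norm [ 0.0003 -0.001   0.0017] turn norm -0.0002 yaw 49.4707248285734 pos [ 0.51305164 -0.03994034  0.20383886] t 25.5
[-2.91976664  1.19091563  5.61890846] 0.043114562207498076
```

View pics/cmp.png

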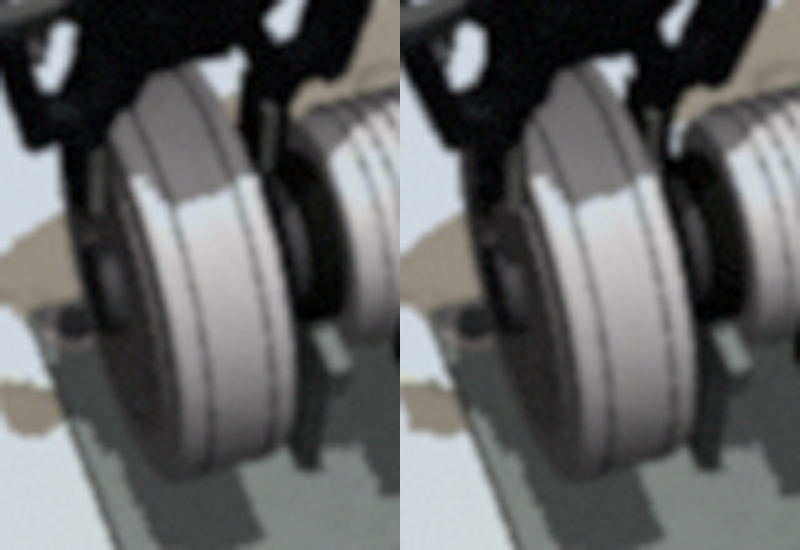

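The drum is gripped. The TCP moved about 0.5 mm while the fingers closed and the sideways force is about 1 N, so the drum was not nudged noticeably. I'll hand it in.

```bash
 python3 -c "
from station import arm
print(arm.sign_off())
s=arm.read_state();print(s['clock'],s['ee_pos'],s['width'],s['wrist_force'])"
```

```text
the job is handed in; nothing more can be done
None
the job is handed in; nothing more can be done
```

The heavy side is down, by my measurements, and the gripper is holding the drum still by its top rim at 50 N for you to tighten the grub screw. The job was handed in at about 25.5 s.

- **Finding the heavy side:** I turned the drum about 100° one way, let it creep to a stop, then did the same the other way. The bolt-hole pattern in the wrist camera put the two stops 73.3° apart. That makes each stop about 36.7° short of the bottom, inside the 25–42° you gave. Halfway between the two stops is heavy side down.
- **Bringing it down:** I moved the drum there in two pinches. The first fell about 6° short, so I corrected it. The last clear view, before the final grip, showed it within about 0.3° of halfway, with the plug at about −71°, towards the −x side.
- **Final grip:** The finger opening reads 43 mm on the 44 mm drum. The tool moved about 0.5 mm as the fingers closed, and the sideways force was about 1 N.
- **Not checked directly:** Once gripped, the wrist camera cannot see the drum face. That the drum stayed put in the last grip rests on the scene pictures before and after, which showed no visible turn, and on the small tool movement.
- **Disagreement:** My first drum position from the top camera was about 6 mm off; I corrected it from the wrist view before the first grip.
- **Tools and small parts:** I kept the arm clear of all of them, but did not measure their positions again at the end.

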